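# Check a contact grill with a surface probe at its three measuring lands

### The arm

A 6-joint arm with a two-finger parallel gripper is mounted at the origin on a cart in front of the work surface, level with it; the furniture and walls round the work are solid. World frame = base frame: x ahead of the robot, y to its left, z up, the work surface at z = 0. Lengths are in mm, angles in rad, forces in N, time in s.
With the tool pointing down it reaches from about 275 to 1000 mm from the base axis. Payload 8.4 kg.
Tool frame: the origin (TCP) lies on the centre line of the jaws, within the pads' length; the fingertips stand 25 mm ahead of it and the grasp point (between the pads) lies 6 mm ahead of it; z points along the fingers, y is the line along which they close (so a half turn about z gives the same grasp; the last joint's range is limited). The gripper opens to 85 mm and grips with 20 to 120 N. Pads are 22 mm wide; open, the fingers measure 114 mm over their backs; the gripper's body (76 mm by 85 mm) begins 54 mm behind the grasp point. The pads swing forward as they close: fully open they stand 13 mm farther back than shut.
Start: joints at [1.31, 0.353, 1.633, -0, 1.155, -0.002], TCP at [159.949, 604.189, 234.881] pointing down, gripper open.
Joint ranges: [-2.63, 2.63], [-0.92, 2.1], [0.06, 2.66], [-1.3, 4.44], [0, 2.69], [-3.02, 3.02]. Speed limits (rad/s): [2.22, 2.22, 2.79, 3.14, 3.14, 3.14].

### API

Orientations are given as [roll, pitch, yaw] about the fixed x, y, z axes, in that order (R = Rz(yaw) Ry(pitch) Rx(roll)).
In Python, from rig import r gives the robot as it stands.
- The arm moves only by the shell command python3 -m jog 'ROWS' [FORCE]. ROWS is JSON, a list of rows, each a list of 3 entries, a list of its own where there are three numbers: the turn, a rotation vector about the tool's x, y, z in rad, then the shift along the tool's x, y, z in m, then the opening, from -1 (shut) to 1 (fully open). In form: [[[rx, ry, rz], [x, y, z], gripper], ...]. A call has 1 to 12 rows; each row shifts and turns the commanded pose from where the row before left it, along the tool's axes as they then stand; what a row does not reach is not made up. A row lasts 1/10 s, in which the tool goes at most 50 mm and 8.59 degrees, less where a joint would pass 70% of its speed; a pose out of reach is approached as far as the arm can. A call with a gripper value outside its range is refused whole. The fingers move at their own pace and stop on an object; FORCE is the grip in N (left out, the last holds). Time passes only in rows, so rows that do not move let the fingers close. It gives the time, the measured TCP pose, the force, the opening and the grip force at its end, in the units of the state.
- r.sense(): the state, without advancing time (a new reading comes with each control period).
- r.grab_frame(name): name is "side" or "top" or "wrist"; returns the picture (400x640x3 uint8, red, green, blue); there is no depth.
- r.camera_params(name): a dict with "fx", "fy", "cx", "cy" (pixels), "rvec" (rotation vector, rad) and "tvec" (3), from world to camera coordinates, as OpenCV has them; the wrist camera has in their place "hand_eye" (4x4, takes a point from camera to tool coordinates, whose origin is the TCP and whose axes are the flange's). Camera axes: x right, y down, z forward; pixel columns grow to the right and rows downward; lengths in mm; the calibration is good to about 2 mm. A picture is of the moment at which its call begins: read the wrist's pose just before it. camera_params takes no time and is no camera call.
- r.sign_off(): hands the job in; it is judged then, once.
The state is a dict: "clock": time; "qpos": joint angles; "qvel": joint speeds; "joint_efforts": joint torques, N m; "eef_pos": TCP position; "tcp_rot": TCP orientation; "contact_force": force on the tool from outside, world axes, zero at the start; "wrist_torque": the same for the moment, N m; "opening": opening from 0.0 (shut) to 1.0 (fully open); "grasp_force": force on a finger pad.
Only numpy, scipy, OpenCV 4.12 (cv2) and the standard library are available. Lean on these libraries where they do the work, as an engineer would, in place of code of your own. Each camera call takes 0.05 s, during which the arm holds its last target. There are 200 camera calls.

### The job

Take the surface probe from its stand and press its sprung foot onto the middle of the three smooth round lands of the open contact grill, one after the other: the front left one, then the rear right one of the lower plate, then the one on the slanting plate in the lid. Hold the probe square to the plate each time, with the foot pushed in about half its travel and never to its stop, for about a second, then put the probe back upright in its stand. Leave the lid at its slant and the things round about where they are.

Things in the scene. Friction and masses are not known exactly. Their poses are not given: they have to be found in the camera images.
- probe: surface probe, 165 mm long, 0.1 to 0.2 kg, upright in its stand. Origin: centre of the underside of its 36 x 36 x 8 mm collar, z up the handle. Black handle 24 x 24 mm, z = 8 to 85 mm, sides along the probe's x and y; grip it across two flats, e.g. at z = 60 mm. Below: 10 mm steel stem and brass foot 14 mm across, underside at z = -80 mm when not pressed.
- probe_foot (a joint): how far the sprung foot is pushed in along the probe's axis: 0 = out (hanging free), 0.010 m = at its stop. Spring about 1 N per mm from zero, so half in is about 5 N. A touch counts from 3 to 7 mm.
- probe_tip (a point): centre of the underside of the foot, moving with the foot; z up along the probe's axis.
- probe_stand: grey square-tube stand, fixed, foot plate 94 x 94 x 10 mm. Origin: centre of its underside, z up. Square socket 42 x 42 mm, sides along its x and y, mouth at z = 123 mm; the probe's collar rests on its shelf at z = 95 mm, stem and foot hanging through a 26 x 26 mm hole. The probe is turned as the stand is, within a few degrees.
- grill: contact grill, fixed, casing 160 (x) x 210 (y) mm, rim 73 mm high, front (-x) to the robot. Origin: centre of its underside; x to the rear, y to the left as the robot sees it, z up. The level ribbed lower plate floats: its height is not known beforehand, but it does not yield. Lid hinge 85 mm behind, 100 mm above the origin; the open lid rises to 0.22 m.
- grill_lid (a joint): lid angle: 0 closed, 2.48 to 2.67 rad as it stands open here; its plate slants pi minus this (27 to 38 degrees) from level, facing up and to the robot. A stiff hinge holds it.
- spot_front (a point): front left land of the lower plate: a smooth bright disc 34 mm across, 4 mm above the grooves, where the ribs stop short. The point is on the land's centre line at the middle of the plate's possible height; the real surface is up to 5 mm above or below and must be found by touch. z points up, out of the plate.
- spot_rear (a point): rear right land of the lower plate, alike (same disc, same unknown height); z points up, out of the plate.
- spot_lid (a point): the only land of the upper plate, mid-width on the lid's slanting inner side: a like disc, 34 mm. The plate floats in the lid: the real surface is up to 5 mm before or behind this point along z, and does not yield. z points INTO the plate (down and away from the robot): press along +z. x points down the slope to the hinge.
- timer: round wind-up timer, 64 mm across, 47 mm high; bystander, origin at its underside
- lemon: lemon, 72 mm long; bystander, origin at its underside
- mug: small cup with handle, 62 x 88 x 50 mm; bystander, origin at its underside
- onion: onion, 78 mm across, 84 mm high; bystander, origin at its underside
Not all that is in view belongs to the job. Several things have the shape of the probe_stand; the one meant has the colours described above.

How it is judged (in metres and radians):
On the way, in this order (a step that is already met when the one before it is completed fails the run):
1. the probe's foot rests within 10 mm of the middle of the front left land, pushed in 3 to 7 mm, the probe within 15 degrees of square to the plate (x of probe_tip in the frame of spot_front between -0.01 and 0.01 m and y of probe_tip in the frame of spot_front between -0.01 and 0.01 m and value of joint probe_foot between 0.003 and 0.007 m and contact force between probe and grill above 1 N and angle between the z axis of probe_tip and the z axis of spot_front, either way round below 0.26 rad), for 0.5 s.
2. the probe's foot rests within 10 mm of the middle of the rear right land, pushed in 3 to 7 mm, the probe within 15 degrees of square to the plate (x of probe_tip in the frame of spot_rear between -0.01 and 0.01 m and y of probe_tip in the frame of spot_rear between -0.01 and 0.01 m and value of joint probe_foot between 0.003 and 0.007 m and contact force between probe and grill above 1 N and angle between the z axis of probe_tip and the z axis of spot_rear, either way round below 0.26 rad), for 0.5 s.
3. the probe's foot rests within 10 mm of the middle of the land in the lid, pushed in 3 to 7 mm, the probe within 15 degrees of square to the plate (x of probe_tip in the frame of spot_lid between -0.01 and 0.01 m and y of probe_tip in the frame of spot_lid between -0.01 and 0.01 m and value of joint probe_foot between 0.003 and 0.007 m and contact force between probe and grill above 1 N and angle between the z axis of probe_tip and the z axis of spot_lid, either way round below 0.26 rad), for 0.5 s.
At the end, for the whole second after the job is handed in: The probe stands in its stand again: collar on the shelf (within 6 mm in height, 10 mm sideways), upright within 11 degrees, let go and at rest (horizontal distance between probe and probe_stand below 0.01 m and z of probe in the frame of probe_stand between 0.09 and 0.101 m and angle between probe's own z axis and vertical below 0.2 rad and linear speed of probe below 0.02 m/s and contact force between probe and the fingers below 0.1 N); the robot touches nothing.
It fails at once if the probe's foot is driven to its stop (over 9.5 mm) (value of joint probe_foot above 0.0095 m).
It fails at once if the lid is shifted by more than 10 mm at its land (distance of spot_lid from where it was at the start of the episode above 0.01 m).
It fails at once if a bystander (timer, lemon, cup, onion) is shifted by more than 25 mm (distance of any of timer, lemon, mug, onion from where it was at the start of the episode above 0.025 m).
It also fails if it takes over 61 s, if anything falls off the work surface, if the arm or the gripper's body presses on something with over 40 N, if the wrist force passes 120 N, or if a joint passes its speed limit or range.

## Working session

There is one attempt and no reset: what is moved stays moved. The work goes in short steps, Python scripts to look and compute and a shell command to move; the robot and the scene stay as the last step left them, time stands still between calls to the robot, and variables do not carry over. Pictures are saved under pics/ and viewed, at most 10 in all, crops included, and the job is handed in when it is done.

```bash
mkdir -p pics; ls
python3 - <<'E'
from rig import r
import cv2,json
s=r.sense();print(s)
for n in("side","top","wrist"):
    im=r.grab_frame(n);cv2.imwrite(f"pics/{n}0.png",im[:,:,::-1]);print(n,r.camera_params(n))
E
```

```text
pics
{'clock': 0.0, 'qpos': array([ 1.30959747e+00,  3.53645026e-01,  1.63414787e+00, -1.28302386e-05,
        1.15519156e+00, -2.37630849e-03]), 'qvel': array([-0.0014071 ,  0.00160484,  0.00044716, -0.00059152, -0.00083372,
       -0.00036876]), 'joint_efforts': array([-2.64958098e-04, -6.05287957e+01, -3.42044699e+01, -8.42137752e-05,
        9.83874605e-03,  4.76036575e-06]), 'eef_pos': array([159.83059418, 603.72513849, 234.15774702]), 'tcp_rot': array([-3.14020082e+00,  8.42341099e-06,  2.88277530e+00]), 'contact_force': array([ 0.16470822,  0.31168253, -0.06445708]), 'wrist_torque': array([ 0.01289228, -0.02811371, -0.02238432]), 'grasp_force': 0.0, 'opening': 1.0034372762146297}
side {'fx': 373.81198307086675, 'fy': 373.81198307086675, 'cx': 316.8132793812758, 'cy': 199.0617678128192, 'rvec': array([ 0.34012921, -2.53971581,  1.59779684]), 'tvec': array([ 659.71378518,  -24.33491968, 1333.71190548])}
top {'fx': 429.0599402449994, 'fy': 429.0599402449994, 'cx': 323.3140221367174, 'cy': 199.38232240684087, 'rvec': array([ 2.22814016, -2.16949257,  0.06055053]), 'tvec': array([ 342.18848136,  576.70132194, 1298.38458508])}
wrist {'fx': 291.41984006095157, 'fy': 291.41984006095157, 'cx': 322.2494149570548, 'cy': 199.80832279807993, 'hand_eye': array([[-7.42805138e-05, -9.47156655e-01, -3.20771359e-01,
         8.16227584e+01],
       [ 9.99999947e-01,  3.14277449e-05, -3.24366577e-04,
         3.40044100e-01],
       [ 3.17307083e-04, -3.20771366e-01,  9.47156603e-01,
        -1.37794474e+02],
       [ 0.00000000e+00,  0.00000000e+00,  0.00000000e+00,
         1.00000000e+00]])}
```

View pics/top0.png

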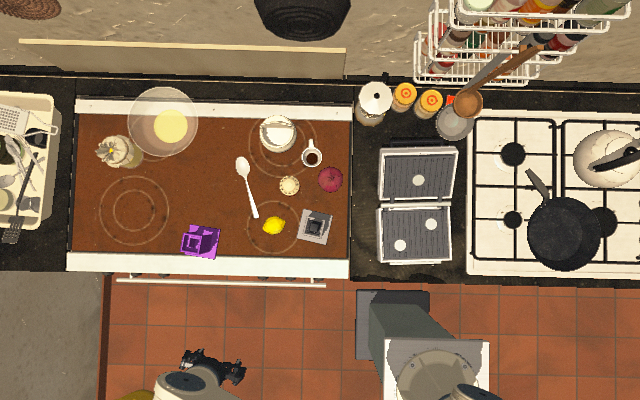

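View pics/side0.png

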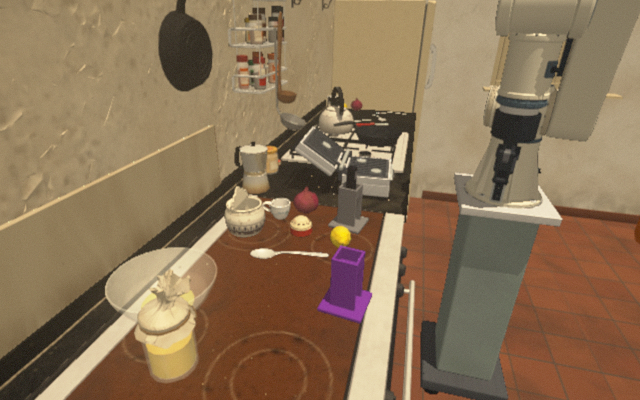

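The top view shows the grey stand with the probe at about (315,227). The grill's lower lands are at about (400,245) and (432,223), and the lid land at about (418,181). The purple stand at (200,241) is a decoy, and the timer, lemon, cup and onion are at (289,185), (273,226), (312,156) and (330,179). The side view shows the stand at (350,205) and the grill behind it at (370,170).

```bash
cat > h.py <<'E'
import numpy as np,cv2
from scipy.spatial.transform import Rotation as Ro
from rig import r
def cam(n,s=None):
    p=r.camera_params(n);K=np.array([[p['fx'],0,p['cx']],[0,p['fy'],p['cy']],[0,0,1]])
    if n=='wrist':
        T=np.eye(4);T[:3,:3]=Ro.from_euler('xyz',s['tcp_rot']).as_matrix();T[:3,3]=s['eef_pos']
        M=np.linalg.inv(T@np.array(p['hand_eye']));return K,M[:3,:3],M[:3,3]
    return K,Ro.from_rotvec(p['rvec']).as_matrix(),np.array(p['tvec'])
def ray(c,uv):
    K,R,t=c;d=R.T@np.linalg.solve(K,[uv[0],uv[1],1]);return -R.T@t,d/np.linalg.norm(d)
def onz(c,uv,z):
    o,d=ray(c,uv);return o+d*(z-o[2])/d[2]
def tri(rays):
    A=sum(np.eye(3)-np.outer(d,d) for o,d in rays);b=sum((np.eye(3)-np.outer(d,d))@o for o,d in rays)
    x=np.linalg.solve(A,b);return x,[np.linalg.norm(np.cross(x-o,d)) for o,d in rays]
def proj(c,X):
    K,R,t=c;p=K@(R@np.asarray(X,float)+t);return p[:2]/p[2]
E
python3 - <<'E'
from h import *
im=cv2.imread('pics/top0.png');c=cam('top')
for n,uv,z in [('stand',(315,227),60),('front',(400,245),65),('rear',(432,223),65),('lid',(418,181),150)]: print(n,onz(c,uv,z).round())
hsv=cv2.cvtColor(im,cv2.COLOR_BGR2HSV)
m=((hsv[...,2]>190)&(hsv[...,1]<50)).astype(np.uint8)
_,L,S,C=cv2.connectedComponentsWithStats(m)
for s,q in zip(S,C):
    if 370<q[0]<465 and 140<q[1]<270 and s[4]>20: print(s,q)
a=cv2.resize(im[130:275,285:470],None,fx=4,fy=4,interpolation=cv2.INTER_CUBIC)
cv2.imwrite('pics/topc.png',a)
E
```

```text
stand [483. 380.  60.]
front [437. 130.  65.]
rear [504.  37.  65.]
lid [618.  99. 150.]
[381 147  53   3  71] [409.05633803 148.11267606]
[379 150  79  50 452] [415.51106195 167.45353982]
[413 175  11  10  92] [418.06521739 179.58695652]
[395 197  43   3  77] [416.31168831 197.85714286]
[378 202  74  63 876] [413.4760274  231.14269406]
[425 218  12  12 102] [430.78431373 223.65686275]
[394 240  12  11 104] [399.70192308 244.875     ]
```

View pics/topc.png

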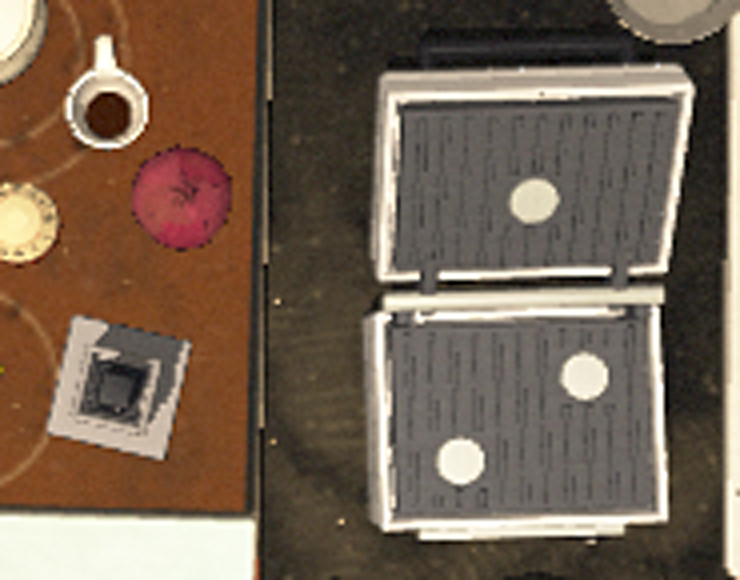

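The crop confirms the stand, with the handle top at pixel (314.5,227) and turned about -13°, which the tool's yaw already matches. All three lands are clear. I'll move to get wrist views.

```bash
python3 -m jog '[[[0,0,0],[-0.031,-0.025,-0.0125],1],[[0,0,0],[-0.031,-0.025,-0.0125],1],[[0,0,0],[-0.031,-0.025,-0.0125],1],[[0,0,0],[-0.031,-0.025,-0.0125],1],[[0,0,0],[-0.031,-0.025,-0.0125],1],[[0,0,0],[-0.031,-0.025,-0.0125],1],[[0,0,0],[-0.031,-0.025,-0.0125],1],[[0,0,0],[-0.031,-0.025,-0.0125],1],[[0,0,0],[0,0,0],1],[[0,0,0],[0,0,0],1]]' 40
cat > shot.py <<'E'
import sys,pickle
from h import *
n=sys.argv[1];s=r.sense();im=r.grab_frame('wrist')
cv2.imwrite(f'pics/{n}.png',im[:,:,::-1]);pickle.dump(s,open(f'pics/{n}.pkl','wb'))
print(s['clock'],s['eef_pos'].round(1),s['tcp_rot'].round(3),s['qvel'].round(3))
E
python3 shot.py w1
```

```text
clock: 1.15
eef_pos: [348.9, 346.9, 335.0]
tcp_rot: [3.141, -0.0, 2.88]
contact_force: [-0.4, 0.5, -1.0]
opening: 0.998
grasp_force: 0.0
1.15 [348.9 346.9 335. ] [ 3.141 -0.     2.88 ] [ 0.037  0.015  0.007  0.006 -0.004  0.006]
```

View pics/w1.png

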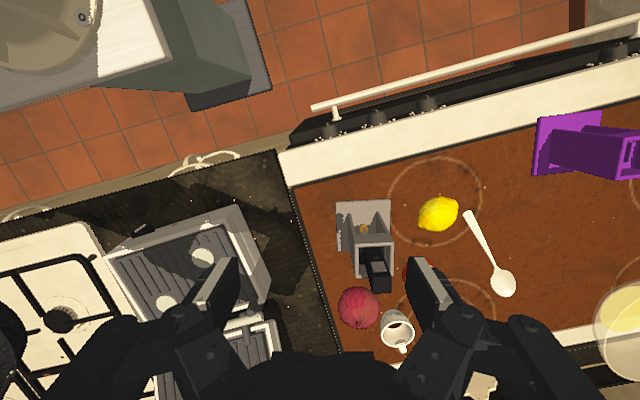

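The wrist view (image down is world +x) shows the handle top at about (380,280). The lower lands are at about (200,255) and (165,303), partly hidden by the fingers. I'll take a second view further in and to the right.

```bash
python3 -m jog '[[[0,0,0],[-0.033,-0.022,-0.006],1],[[0,0,0],[-0.033,-0.022,-0.006],1],[[0,0,0],[-0.033,-0.022,-0.006],1],[[0,0,0],[-0.033,-0.022,-0.006],1],[[0,0,0],[-0.033,-0.022,-0.006],1],[[0,0,0],[0,0,0],1],[[0,0,0],[0,0,0],1],[[0,0,0],[0,0,0],1]]'
python3 shot.py w2
```

```text
clock: 2.0
eef_pos: [478.9, 200.0, 364.1]
tcp_rot: [-3.141, -0.001, 2.884]
contact_force: [0.2, -0.0, -0.2]
opening: 0.998
grasp_force: 0.0
2.0 [478.9 200.  364.1] [-3.141e+00 -1.000e-03  2.884e+00] [ 0.009 -0.007  0.001 -0.002  0.001 -0.001]
```

View pics/w2.png

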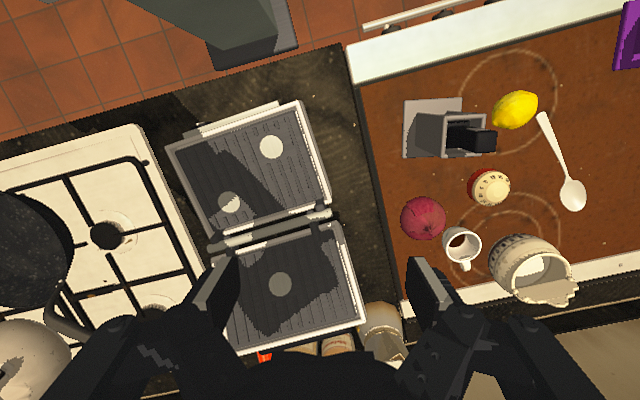

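All three lands are clear here: front left at (271,147), rear right at (229,202) and the lid one in shadow at (280,284). The handle runs from about (455,130) to (490,140). I'll enlarge the measured regions.

Run:
```python
import cv2,numpy as np
w1=cv2.imread('pics/w1.png');w2=cv2.imread('pics/w2.png')
up=lambda a,f:cv2.resize(a,None,fx=f,fy=f,interpolation=cv2.INTER_CUBIC)
g=np.clip(up(w2[95:365,160:375],2.2).astype(float)*1.6,0,255)   # u=160+x/2.2
a=up(w1[230:300,330:410],3.6);b=up(w2[90:165,395:505],2.8)
out=np.zeros((600,800,3));out[:594,:473]=g;out[:252,480:768]=a[:,:288];out[270:480,480:788]=b
cv2.imwrite('pics/c1.png',out)
gray=cv2.cvtColor(w2,cv2.COLOR_BGR2GRAY)
for u,v in((271,147),(229,202),(280,284)):print(gray[v,u-24:u+25:2],gray[v-20:v+21:2,u])
```

```text
[ 99  96  68 104  98  95 143 225 223 220 222 221 222 219 221 222 222 231
  85  99  99 100  98  97  95] [101 100 103 101 233 229 225 225 222 222 222 223 221 218 218 227 112 103
 105 103  86]
[ 45  45  52  49  49  52  62 111 108 106 108 100 209 217 214 214 214 205
  94  99  86  48  47  46  52] [ 45  49  49  53  47 111 111 108 106  99 209 218 213 213 213 177  95  97
  95 102  99]
[ 50  47  42  47  51  49  67 113 109 109 109 108 111 112 108 110 110 112
  46  52  48  53  50  49  48] [ 50  53  54  49  98 110 108 111 111 110 111 110 109 111 110 109  72  53
  49  49  52][ WARN:0@0.083] global loadsave.cpp:1063 imwrite_ Unsupported depth image for selected encoder is fallbacked to CV_8U.
```

View pics/c1.png

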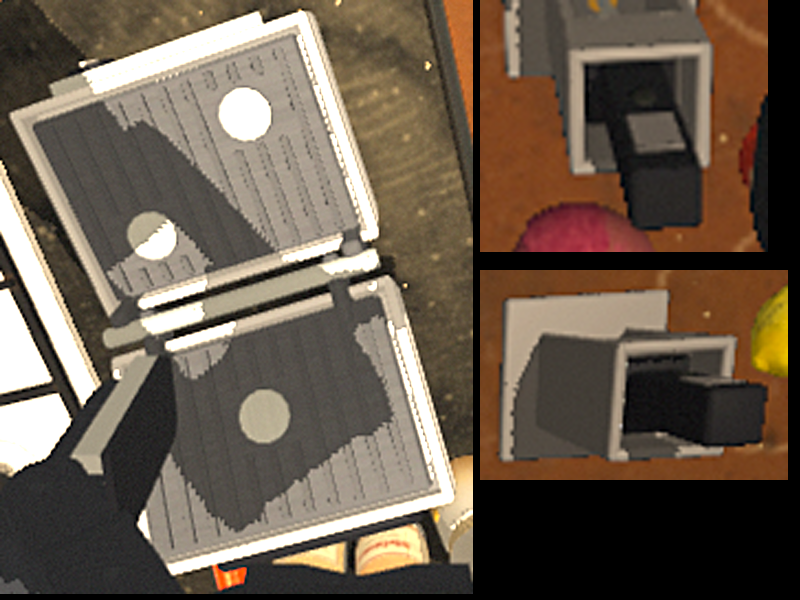

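The crop shows the handle's top face centred at about (381.7,282.8) in w1 and (487.1,140.4) in w2. The socket mouth corners are clear in both. Next I'll triangulate.

Run:
```python
from h import *
import pickle
L=lambda n:pickle.load(open(f'pics/{n}.pkl','rb'))
c1,c2,ct,cs=cam('wrist',L('w1')),cam('wrist',L('w2')),cam('top'),cam('side')
A=lambda x,y:(330+(x-480)/3.6-.4,230+y/3.6-.4)
B=lambda x,y:(395+(x-480)/2.8-.3,90+(y-270)/2.8-.3)
G=lambda x,y:(160+x/2.2-.3,95+y/2.2-.3)
T=lambda x,y:(285+x/4-.4,130+y/4-.4)
def t2(n,*rs):
    x,e=tri(rs);print(n,x.round(1),np.round(e,1));return x
t2('handletop',ray(c1,A(666,190)),ray(c2,B(738,411)))
M=[t2('mouth',ray(c1,A(*p)),ray(c2,B(*q))) for p,q in [((568,46),(617,341)),((711,42),(735,336)),((578,172),(611,459)),((708,169),(727,456))]]
print('mouth ctr',np.mean(M,0).round(1),'edges',[(np.linalg.norm(M[i]-M[j]).round(1),np.degrees(np.arctan2(*(M[j]-M[i])[1::-1])).round(1)) for i,j in((0,1),(2,3),(0,2),(1,3))])
# stand foot plate corners in top (z=10)
P=[onz(ct,T(*q),10) for q in((75,315),(190,342),(165,460),(48,432))];print('plate',np.mean(P,0).round(1),np.round(P,1)[:,:2].tolist())
# lands: ellipse centres in w2 by local threshold
w2=cv2.imread('pics/w2.png',0);tp=cv2.imread('pics/top0.png',0)
def blob(im,u,v,h,th):
    w=(im[v-h:v+h+1,u-h:u+h+1]>th).astype(np.uint8);n,Lb,S,C=cv2.connectedComponentsWithStats(w)
    k=Lb[h,h];print('  area',S[k]);return C[k]+[u-h,v-h]
f2,l2=blob(w2,271,147,22,160),blob(w2,280,284,17,80)
G2=cv2.imread('pics/c1.png',0)
r2=np.array(G(151.5,236))
ft,rt,lt=blob(tp,400,245,8,160),blob(tp,431,223,8,160),blob(tp,418,180,8,160)
for n,a,b in(('front',f2,ft),('rear',r2,rt),('lid',l2,lt)):
    print(n,a.round(1),b.round(1));x=t2(n,ray(c2,a),ray(ct,b));print('   wrist-only at z',onz(c2,a,x[2]).round(1),'side px',proj(cs,x).round(1))
# lid inner corners
C=[t2('lidcorner',ray(c2,G(*p)),ray(ct,T(*q))) for p,q in [((388,283),(378,280)),((455,498),(385,75)),((172,572),(692,80))]]
# casing
D=[t2('casing',ray(c2,G(*p)),ray(ct,T(*q))) for p,q in [((305,14),(385,530)),((12,113),(665,520))]]
```

```text
handletop [483.8 383.8 179.6] [0.9 0.9]
mouth [454.1 363.5 122.3] [0.4 0.4]
mouth [465.5 414.7 122.9] [0. 0.]
mouth [506.9 354.5 122.8] [0.4 0.4]
mouth [516.9 403.9 127. ] [0.9 0.9]
mouth ctr [485.8 384.2 123.7] edges [(np.float64(52.5), np.float64(77.4)), (np.float64(50.5), np.float64(78.5)), (np.float64(53.6), np.float64(-9.6)), (np.float64(52.7), np.float64(-11.9))]
plate [484.3 382.2  10. ] [[538.4, 417.8], [520.1, 329.3], [429.8, 346.0], [448.7, 435.8]]
  area [ 11  10  23  24 424]
  area [  6   5  23  24 435]
  area [  2   2  12  12 107]
  area [  2   3  12  12 106]
  area [  3   3  12  11 101]
front [271.  146.3] [399.7 244.9]
front [439.2 136.4  92.9] [0.3 0.3]
   wrist-only at z [439.2 136.7  92.9] side px [376.2 168. ]
rear [228.6 202. ] [430.7 223.7]
rear [502.2  47.7  88.2] [0.7 0.7]
   wrist-only at z [502.6  48.3  88.2] side px [361.6 159. ]
lid [279.8 283.7] [418.2 179.8]
lid [621.8  99.4 147.9] [0.8 0.8]
   wrist-only at z [621.9 100.2 147.9] side px [326.9 144.3]
lidcorner [566.3 199.  113.5] [1.3 1.3]
lidcorner [703.2 205.8 163.5] [0.7 0.7]
lidcorner [706.8   4.9 170.6] [7.1 7.1]
casing [391.7 192.8 122. ] [0.5 0.5]
casing [400.5 -15.6  76.4] [0.8 0.8]
```

The stand is measured well: centre (485,383.5), yaw -0.205, mouth 123, handle top 180. The lands were triangulated with too short a baseline (z of 90 against a rim of 73), so I'll take one more wrist view from the right.

```bash
python3 -m jog '[[[0,0,0],[-0.023,-0.038,0],1],[[0,0,0],[-0.023,-0.038,0],1],[[0,0,0],[-0.023,-0.038,0],1],[[0,0,0],[-0.023,-0.038,0],1],[[0,0,0],[-0.023,-0.038,0],1],[[0,0,0],[0,0,0],1],[[0,0,0],[0,0,0],1],[[0,0,0],[0,0,0],1]]'
python3 shot.py w3
python3 - <<'E'
import cv2,numpy as np
w=cv2.imread('pics/w3.png');cv2.imwrite('pics/c3.png',np.clip(cv2.resize(w[60:320,280:600],None,fx=2.2,fy=2.2,interpolation=cv2.INTER_CUBIC).astype(float)*1.5,0,255).astype(np.uint8))
E
```

```text
clock: 2.85
eef_pos: [542.0, -12.8, 364.7]
tcp_rot: [3.141, -0.001, 2.884]
contact_force: [-1.0, 0.5, 0.6]
opening: 1.001
grasp_force: 0.0
2.85 [542.  -12.8 364.7] [ 3.141e+00 -1.000e-03  2.884e+00] [ 0.008 -0.004  0.    -0.003 -0.002 -0.003]
```

View pics/c3.png

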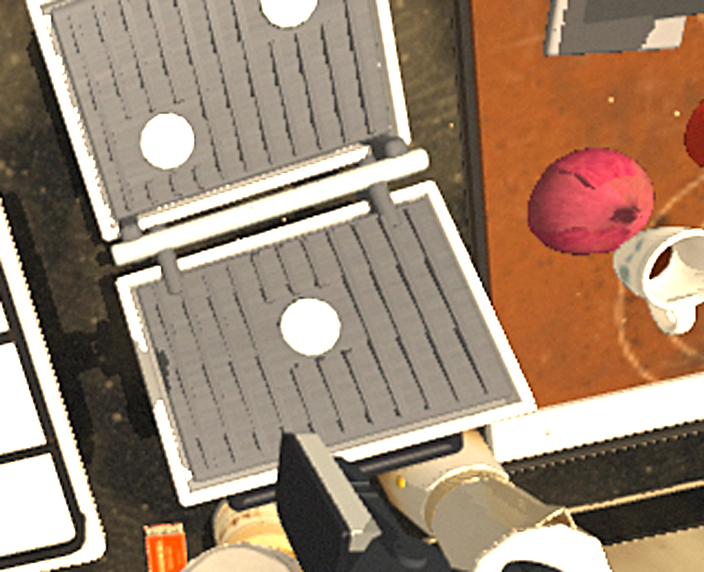

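The crop from w3 shows the rear land at (167,140), the front one cut at (288,1) and the lid land at (310,327). All four lid corners are visible.

```bash
cat > m.py <<'E'
from h import *
import pickle
L=lambda n:pickle.load(open(f'pics/{n}.pkl','rb'))
c2,c3,ct,cs=cam('wrist',L('w2')),cam('wrist',L('w3')),cam('top'),cam('side')
G=lambda x,y:np.array((160+x/2.2-.3,95+y/2.2-.3))
H=lambda x,y:np.array((280+x/2.2-.3,60+y/2.2-.3))
def blob(im,u,v,h,th):
    w=(im[v-h:v+h+1,u-h:u+h+1]>th).astype(np.uint8);n,Lb,S,C=cv2.connectedComponentsWithStats(w)
    k=Lb[h,h];print('  area',S[k]);return C[k]+[u-h,v-h]
w2=cv2.imread('pics/w2.png',0);w3=cv2.imread('pics/w3.png',0);tp=cv2.imread('pics/top0.png',0)
a=[blob(w2,271,147,22,160),G(151.5,236),blob(w2,280,284,17,80)]
b=[blob(w3,411,60,20,160),blob(w3,356,124,20,160),blob(w3,421,209,18,160)]
t=[np.array(p) for p in((399.7,244.9),(430.7,223.7),(418.2,179.8))]
for n,p,q,s in zip(('front','rear','lid'),a,b,t):
    x,e=tri([ray(c2,p),ray(c3,q)]);y,f=tri([ray(c2,p),ray(c3,q),ray(ct,s)])
    print(n,p.round(1),q.round(1),x.round(1),np.round(e,1),'3cam',y.round(1),np.round(f,1),'top@z',onz(ct,s,x[2]).round(1))
n=['hingeL','topL','topR','hingeR'];C=[]
for k,p,q in zip(n,[(388,283),(455,498),(172,574),(112,360)],[(432,183),(533,407),(183,503),(118,280)]):
    x,e=tri([ray(c2,G(*p)),ray(c3,H(*q))]);C.append(x);print(k,x.round(1),np.round(e,1))
h=[]
for i,j in((0,1),(3,2)):
    d=C[j]-C[i];print('slope',np.degrees(np.arctan2(d[2],np.hypot(*d[:2]))).round(1),'len',np.linalg.norm(d).round(1),'yaw',np.degrees(np.arctan2(d[1],d[0])).round(1))
for i,j in((3,0),(2,1)):
    d=C[j]-C[i];print('width',np.linalg.norm(d).round(1),'yaw',np.degrees(np.arctan2(-d[0],d[1])).round(1),'dz',d[2].round(1))
E
python3 m.py
```

```text
area [ 11  10  23  24 424]
  area [  6   5  23  24 435]
  area [  7   4  27  28 570]
  area [  8   8  24  25 468]
  area [  5   5  27  25 522]
front [271.  146.3] [411.1  57.5] [440.3 134.4  82. ] [0.1 0.1] 3cam [439.7 134.3  82.8] [0.5 0.7 1.2] top@z [438.5 134.   82. ]
rear [228.6 202. ] [355.6 123.7] [503.9  45.9  82.4] [0.1 0.1] 3cam [503.  46.  84.] [0.8 0.7 1.2] top@z [501.9  45.5  82.4]
lid [279.8 283.7] [420.7 208. ] [623.8  99.2 144.8] [0.1 0.1] 3cam [622.4  98.9 147. ] [1.  0.6 0.9] top@z [621.9  97.8 144.8]
hingeL [569.2 196.8 104. ] [1.4 1.4]
topL [691.7 206.9 175.4] [0.5 0.5]
topR [7.229e+02 7.000e-01 1.528e+02] [2.6 2.6]
hingeR [579.5  -6.  101.6] [0.1 0.1]
slope 30.1 len 142.1 yaw 4.7
slope 19.6 len 152.4 yaw 2.7
width 203.0 yaw 2.9 dz 2.5
width 209.7 yaw 8.6 dz 22.6
```

Land positions agree across the three cameras to about 2 mm: front (439.5,134,82), rear (502.5,46,82) and lid (622.5,99,146). The grill's yaw is about +3° and the lid slants about 30–31°. Now to the stand.

```bash
cat > d.py <<'E'
import sys
from h import *
# d.py x y z yaw tilt : TCP target; tilt = lean of tool z from down towards +x(yaw frame)
v=[float(a) for a in sys.argv[1:]];s=r.sense()
R=Ro.from_euler('xyz',s['tcp_rot']);yaw,tilt=v[3],v[4] if len(v)>4 else 0
Z=Ro.from_euler('z',yaw)*Ro.from_euler('y',-tilt)*Ro.from_matrix(np.diag([-1.,1,-1]))
print('shift',R.inv().apply(np.array(v[:3])-s['eef_pos']).round(1),'turn',(R.inv()*Z).as_rotvec().round(4),'pos',s['eef_pos'].round(1),'F',s['contact_force'].round(2),'t',s['clock'])
E
python3 -m jog '[[[0,0,-0.0054],[0.0157,0.0369,0.0105],1],[[0,0,-0.0054],[0.0157,0.0369,0.0105],1],[[0,0,-0.0054],[0.0157,0.0369,0.0105],1],[[0,0,-0.0054],[0.0157,0.0369,0.0105],1],[[0,0,-0.0054],[0.0157,0.0369,0.0105],1],[[0,0,-0.0054],[0.0157,0.0369,0.0105],1],[[0,0,-0.0054],[0.0157,0.0369,0.0105],1],[[0,0,-0.0054],[0.0157,0.0369,0.0105],1],[[0,0,-0.0054],[0.0157,0.0369,0.0105],1],[[0,0,-0.0054],[0.0157,0.0369,0.0105],1],[[0,0,0],[0,0,0],1]]'
python3 d.py 484.5 383.7 161 -0.204; python3 shot.py w4
```

```text
clock: 4.0
eef_pos: [472.4, 386.0, 258.3]
tcp_rot: [-3.142, -0.002, 2.942]
contact_force: [-0.3, -0.2, 0.1]
opening: 1.004
grasp_force: 0.0
shift [-12.5   0.1  97.2] turn [-0.     -0.002   0.0049] pos [472.4 386.  258.3] F [-0.25 -0.2   0.06] t 4.0
4.0 [472.4 386.  258.3] [-3.142e+00 -2.000e-03  2.942e+00] [-0.058 -0.036  0.022 -0.036  0.029 -0.052]
```

View pics/w4.png

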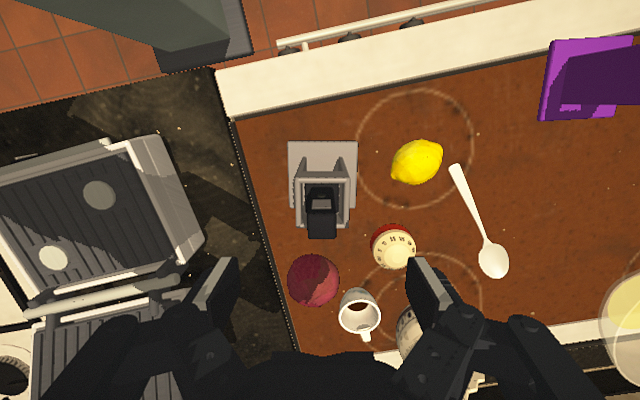

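The wrist view shows the handle centred at column 322 and square to the jaws, with its top at about (322,225). I'll move over it and down partway, then recheck.

```bash
python3 -m jog '[[[0,0,0],[-0.006,0,0.015],1],[[0,0,0],[-0.005,0.001,0.02],1],[[0,0,0],[0,0,0.01],1],[[0,0,0],[0,0,0],1],[[0,0,0],[0,0,0],1]]'
python3 d.py 484.5 383.7 161 -0.204
python3 - <<'E'
from h import *;import pickle
print(onz(cam('wrist',pickle.load(open('pics/w4.pkl','rb'))),(322,226),180))
E
```

```text
clock: 4.55
eef_pos: [486.6, 379.3, 215.0]
tcp_rot: [-3.141, -0.0, 2.936]
contact_force: [0.4, 0.4, 0.7]
opening: 0.999
grasp_force: 0.0
shift [ 2.9  3.9 54. ] turn [-0.0002 -0.0001 -0.0016] pos [486.6 379.3 215. ] F [0.4  0.42 0.72] t 4.55
[485.8589195  383.31831894 180.        ]
```

Now correct the offset, descend and close.

```bash
python3 -m jog '[[[0,0,0],[0.002,0.004,0.01],1],[[0,0,0],[0,0,0.02],1],[[0,0,0],[0,0,0.016],1],[[0,0,0],[0,0,0.008],1],[[0,0,0],[0,0,0],1],[[0,0,0],[0,0,0],-1],[[0,0,0],[0,0,0],-1],[[0,0,0],[0,0,0],-1],[[0,0,0],[0,0,0],-1],[[0,0,0],[0,0,0],-1],[[0,0,0],[0,0,0],-1]]' 60
python3 d.py 484.5 383.7 161 -0.204
```

```text
clock: 5.65
eef_pos: [485.5, 384.1, 161.5]
tcp_rot: [3.141, 0.001, 2.937]
contact_force: [-0.5, -2.1, 6.7]
opening: 0.271
grasp_force: 58.8
shift [ 0.9 -0.6  0.5] turn [ 0.0002  0.0005 -0.0008] pos [485.5 384.1 161.5] F [-0.49 -2.12  6.73] t 5.65
```

Gripped, with the opening at 23 mm. The tip lies 146.5 mm ahead of the TCP along tool z. Lift straight up.

```bash
python3 -m jog '[[[0,0,0],[0,0,-0.01],-1],[[0,0,0],[0,0,-0.02],-1],[[0,0,0],[0,0,-0.03],-1],[[0,0,0],[0,0,-0.035],-1],[[0,0,0],[0,0,-0.035],-1],[[0,0,0],[0,0,0],-1],[[0,0,0],[0,0,0],-1]]' 60
python3 d.py 439.5 134.2 260 0.05;python3 shot.py w5; python3 -c "
import cv2;a=cv2.imread('pics/w5.png');print(a.shape)"
```

```text
clock: 6.35
eef_pos: [485.4, 384.3, 291.6]
tcp_rot: [3.14, 0.001, 2.937]
contact_force: [-0.0, 0.3, -2.2]
opening: 0.27
grasp_force: 59.1
shift [  -5.9 -254.2   31.3] turn [ 0.0011  0.001  -0.2548] pos [485.4 384.3 291.6] F [-0.02  0.35 -2.24] t 6.35
6.35 [485.4 384.3 291.6] [3.140e+00 1.000e-03 2.937e+00] [-0.     0.028  0.038  0.    -0.006 -0.001]
(400, 640, 3)
```

```bash
python3 -m jog '[[[0,0,0],[-0.001,-0.025,0],-1],[[0,0,0],[-0.001,-0.045,0.005],-1],[[0,0,0],[-0.001,-0.048,0.006],-1],[[0,0,0],[-0.001,-0.048,0.006],-1],[[0,0,0],[-0.001,-0.048,0.006],-1],[[0,0,0],[-0.001,-0.04,0.006],-1],[[0,0,-0.12],[0,0,0],-1],[[0,0,-0.13],[0,0,0],-1],[[0,0,0],[0,0,0],-1],[[0,0,0],[0,0,0],-1],[[0,0,0],[0,0,0],-1]]'
python3 d.py 439.5 134.2 241 0.05; python3 shot.py w5b
```

```text
clock: 7.5
eef_pos: [439.2, 134.4, 261.3]
tcp_rot: [-3.141, -0.001, -3.099]
contact_force: [0.3, -0.6, -1.7]
opening: 0.269
grasp_force: 59.7
shift [-0.4 -0.2 20.3] turn [-0.0003 -0.0012 -0.0071] pos [439.2 134.4 261.3] F [ 0.3  -0.57 -1.7 ] t 7.5
7.5 [439.2 134.4 261.3] [-3.141e+00 -1.000e-03 -3.099e+00] [ 0.003 -0.002 -0.006  0.    -0.001 -0.013]
```

View pics/w5b.png

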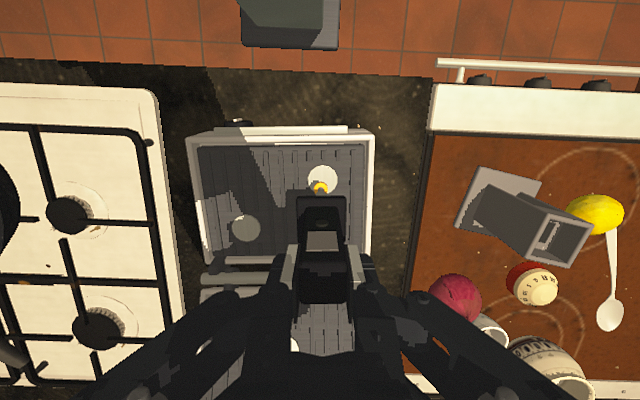

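The brass foot is at (320,188), hanging over the front land (disc at (322,178)), and the casing edges run almost level in the image. Descend gently, watching the force.

```bash
python3 -m jog '[[[0,0,0],[0,0,0.01],-1],[[0,0,0],[0,0,0.01],-1],[[0,0,0],[0,0,0.004],-1],[[0,0,0],[0,0,0],-1],[[0,0,0],[0,0,0],-1],[[0,0,0],[0,0,0],-1]]' |sed -n 2,4p
python3 - <<'E'
from h import *;import pickle
s=pickle.load(open('pics/w5b.pkl','rb'));c=cam('wrist',s)
print('foot',proj(c,s['eef_pos']-[0,0,146.5]),'land',proj(c,[439.5,134.2,82]),proj(c,[439.5,134.2,75]))
im=cv2.imread('pics/w5b.png',0);w=(im[160:195,300:345]>200).astype(np.uint8);print(cv2.boundingRect(w))
E
python3 -m jog '[[[0,0,0],[0,0,0.002],-1],[[0,0,0],[0,0,0.001],-1],[[0,0,0],[0,0,0],-1],[[0,0,0],[0,0,0],-1]]'|sed -n 2,4p
```

```text
eef_pos: [439.7, 134.3, 238.2]
tcp_rot: [3.141, 0.001, -3.096]
contact_force: [0.6, -0.4, -1.5]
foot [322.35138752 186.25504152] land [322.20562247 178.49412105] [322.20974961 176.96241888]
(8, 5, 29, 28)
eef_pos: [439.5, 134.2, 234.9]
tcp_rot: [3.142, 0.0, -3.096]
contact_force: [0.5, 0.7, -1.4]
```

```bash
for i in 1; do python3 -m jog '[[[0,0,0],[0,0,0.0025],-1],[[0,0,0],[0,0,0],-1],[[0,0,0],[0,0,0],-1]]'|sed -n '2p;4p'; python3 -m jog '[[[0,0,0],[0,0,0.0025],-1],[[0,0,0],[0,0,0],-1],[[0,0,0],[0,0,0],-1]]'|sed -n '2p;4p'; python3 -m jog '[[[0,0,0],[0,0,0.0015],-1],[[0,0,0],[0,0,0],-1],[[0,0,0],[0,0,0],-1]]'|sed -n '2p;4p'; done
```

```text
eef_pos: [439.4, 134.2, 232.3]
contact_force: [-0.2, 0.5, -2.5]
eef_pos: [439.4, 134.2, 229.8]
contact_force: [0.2, 0.1, -1.4]
eef_pos: [439.5, 134.2, 228.4]
contact_force: [-0.2, 0.7, -1.5]
```

```bash
python3 -m jog '[[[0,0,0],[0,0,0.002],-1],[[0,0,0],[0,0,0],-1],[[0,0,0],[0,0,0],-1]]'|sed -n '2p;4p'; python3 -m jog '[[[0,0,0],[0,0,0.002],-1],[[0,0,0],[0,0,0],-1],[[0,0,0],[0,0,0],-1]]'|sed -n '2p;4p'
```

```text
eef_pos: [439.6, 134.2, 226.4]
contact_force: [0.8, -0.2, -0.1]
eef_pos: [439.7, 134.2, 224.5]
contact_force: [0.2, -0.7, 1.1]
```

Contact came at a TCP z of about 227.5. Press 1.5 mm more and check.

```bash
python3 -m jog '[[[0,0,0],[0,0,0.0015],-1],[[0,0,0],[0,0,0],-1],[[0,0,0],[0,0,0],-1],[[0,0,0],[0,0,0],-1],[[0,0,0],[0,0,0],-1]]'|sed -n '2p;4p'; python3 -m jog '[[[0,0,0],[0,0,0.0005],-1],[[0,0,0],[0,0,0],-1],[[0,0,0],[0,0,0],-1],[[0,0,0],[0,0,0],-1],[[0,0,0],[0,0,0],-1],[[0,0,0],[0,0,0],-1]]'|sed -n '2p;4p';python3 -m jog '[[[0,0,0],[0,0,0],-1],[[0,0,0],[0,0,0],-1],[[0,0,0],[0,0,0],-1]]'|sed -n '2p;4p'
```

```text
eef_pos: [439.6, 134.2, 223.0]
contact_force: [0.3, 0.0, 3.2]
eef_pos: [439.6, 134.2, 222.4]
contact_force: [0.5, 0.3, 3.6]
eef_pos: [439.5, 134.2, 222.4]
contact_force: [0.5, -0.8, 2.5]
```

About 4.8 N net was held for over a second, so the front land is done. Lift, go over to the rear one and come down to just above it.

```bash
python3 -m jog '[[[0,0,0],[0,0,-0.01],-1],[[0,0,0],[0,0,-0.015],-1],[[0,0,0],[-0.015,-0.023,0],-1],[[0,0,0],[-0.022,-0.034,0],-1],[[0,0,0],[-0.022,-0.034,0],-1],[[0,0,0],[0,0,0],-1],[[0,0,0],[0,0,0],-1],[[0,0,0],[0,0,0],-1]]'|sed -n '1,4p'; python3 d.py 502.5 45.8 222.3 0.05; python3 -m jog '[[[0,0,0],[0,0,0.01],-1],[[0,0,0],[0,0,0.006],-1],[[0,0,0],[0,0,0],-1],[[0,0,0],[0,0,0],-1],[[0,0,0],[0,0,0],-1]]'|sed -n '2p;4p';python3 d.py 502.5 45.8 222.3 0.05
```

```text
clock: 12.25
eef_pos: [501.6, 46.4, 247.2]
tcp_rot: [3.141, -0.002, -3.096]
contact_force: [0.4, -0.7, -1.4]
shift [-0.9 -0.6 24.9] turn [ 0.0003 -0.0015 -0.0049] pos [501.6  46.4 247.2] F [ 0.45 -0.72 -1.42] t 12.25
eef_pos: [502.6, 46.2, 231.5]
contact_force: [0.4, -0.4, -1.6]
shift [ 0.1 -0.4  9.2] turn [ 0.      0.0001 -0.0045] pos [502.6  46.2 231.5] F [ 0.44 -0.36 -1.58] t 12.75
```

```bash
python3 -m jog '[[[0,0,0],[0,0,0.004],-1],[[0,0,0],[0,0,0.0025],-1],[[0,0,0],[0,0,0],-1],[[0,0,0],[0,0,0],-1],[[0,0,0],[0,0,0],-1]]'|sed -n '2p;4p'; python3 -m jog '[[[0,0,0],[0,0,0.0015],-1],[[0,0,0],[0,0,0],-1],[[0,0,0],[0,0,0],-1],[[0,0,0],[0,0,0],-1]]'|sed -n '2p;4p'; python3 -m jog '[[[0,0,0],[0,0,0.001],-1],[[0,0,0],[0,0,0],-1],[[0,0,0],[0,0,0],-1],[[0,0,0],[0,0,0],-1],[[0,0,0],[0,0,0],-1],[[0,0,0],[0,0,0],-1]]'|sed -n '2p;4p';python3 -m jog '[[[0,0,0],[0,0,0],-1],[[0,0,0],[0,0,0],-1],[[0,0,0],[0,0,0],-1],[[0,0,0],[0,0,0],-1]]'|sed -n '2p;4p'
```

```text
eef_pos: [502.8, 46.0, 225.1]
contact_force: [0.8, -0.3, 0.8]
eef_pos: [502.7, 46.0, 223.5]
contact_force: [0.6, 0.9, 1.3]
eef_pos: [502.6, 45.9, 222.4]
contact_force: [1.1, 0.4, 4.0]
eef_pos: [502.6, 46.0, 222.4]
contact_force: [1.1, 0.2, 3.1]
```

The rear land is done, with about 5 N net held for over 0.9 s. Now lift and compute the lid approach (tilt 31°, standoff 25 mm).

```bash
python3 -m jog '[[[0,0,0],[0,0,-0.01],-1],[[0,0,0],[0,0,-0.025],-1],[[0,0,0],[0,0,-0.03],-1],[[0,0,0],[0,0,-0.023],-1],[[0,0,0],[0,0,0],-1],[[0,0,0],[0,0,0],-1]]'|sed -n '1,4p'; python3 d.py 535 94.6 292 0.05 0.54
```

```text
clock: 15.25
eef_pos: [501.9, 45.9, 310.0]
tcp_rot: [-3.142, -0.001, -3.096]
contact_force: [-0.7, -0.2, -2.2]
shift [-35.3  47.2  18. ] turn [-0.0013 -0.5409 -0.0047] pos [501.9  45.9 310. ] F [-0.72 -0.22 -2.15] t 15.25
```

```bash
python3 -m jog '[[[0,-0.08,0],[0,0.005,0],-1],[[0,-0.12,0],[0,0.01,0],-1],[[0,-0.12,0],[0,0.01,0],-1],[[0,-0.12,0],[0,0.01,0],-1],[[0,-0.1,0],[0,0.01,0],-1],[[0,0,0],[0,0,0],-1],[[0,0,0],[0,0,0],-1],[[0,0,0],[0,0,0],-1]]'|sed -n '1,4p'; python3 d.py 535 94.6 292 0.05 0.54
```

```text
clock: 16.05
eef_pos: [501.1, 90.7, 310.3]
tcp_rot: [-3.141, 0.538, -3.096]
contact_force: [1.1, 0.2, -1.6]
shift [-19.9   2.4  33.2] turn [-0.0028 -0.0021 -0.0041] pos [501.1  90.7 310.3] F [ 1.13  0.22 -1.63] t 16.05
```

```bash
cat > f.py <<'E'
from h import *
s=r.sense();z=Ro.from_euler('xyz',s['tcp_rot']).apply([0,0,1]);F=s['contact_force']-np.array([0.2,0,-1.7])
print('t',round(s['clock'],2),'press',round(float(-F@z),2),'tip',(s['eef_pos']+146.5*z).round(1),'F',F.round(1))
E
python3 -m jog '[[[0,0,0],[-0.007,0.001,0.011],-1],[[0,0,0],[-0.007,0.001,0.011],-1],[[0,0,0],[-0.006,0,0.011],-1],[[0,0,0],[0,0,0],-1],[[0,0,0],[0,0,0],-1],[[0,0,0],[0,0,0],-1]]'|sed -n '1,4p'; python3 d.py 547.7 95.2 270.7 0.05 0.54;python3 f.py; python3 shot.py w6
```

```text
clock: 16.65
eef_pos: [534.3, 94.3, 292.1]
tcp_rot: [-3.141, 0.539, -3.097]
contact_force: [0.2, 0.3, -1.2]
shift [-0.5  0.3 25.3] turn [-0.0027 -0.0007 -0.0042] pos [534.3  94.3 292.1] F [ 0.21  0.3  -1.25] t 16.65
t 16.65 press 0.38 tip [609.5  97.7 166.4] F [0.  0.3 0.5]
16.65 [534.3  94.3 292.1] [-3.141  0.539 -3.097] [ 0.    -0.013 -0.001 -0.001 -0.001 -0.   ]
```

View pics/w6.png

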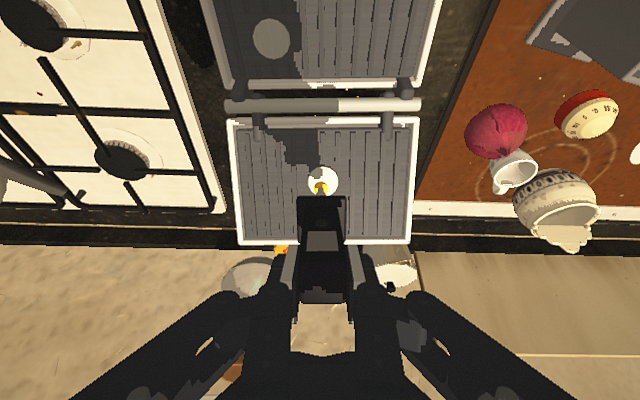

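The foot at (320,188) hangs over the lid land (disc at about (322,181)), the same picture as over the front land. The lid's outline (229–419 wide at row 120, 238–411 at row 243) lets me recheck the slant.

Run:
```python
from h import *;import pickle
L=lambda n:pickle.load(open(f'pics/{n}.pkl','rb'))
c2,c3,c6=[cam('wrist',L(n)) for n in('w2','w3','w6')]
im=cv2.imread('pics/w6.png',0).astype(int)
print(im[180,222:256:1]);print(im[180,396:424])
K,R,t=c6;lines=[]
for lo,hi,sg in((222,250,-1),(396,424,1)):
    P=[]
    for v in range(135,236):
        g=np.diff(cv2.GaussianBlur(im[v:v+1,lo:hi].astype(np.float32),(3,1),0)[0])*sg
        P.append((lo+np.argmax(g)+.5,v))
    P=np.array(P);
    for _ in range(3):
        k=np.polyfit(P[:,1],P[:,0],1);e=np.abs(np.polyval(k,P[:,1])-P[:,0]);P=P[e<max(1,np.median(e)*2.5)]
    print('line',k,len(P));lines.append(np.array([1,-k[0],-k[1]]))
vp=np.cross(*lines);d=R.T@np.linalg.solve(K,vp);d/=np.linalg.norm(d);d*=np.sign(d[0]);print('slope dir',d.round(3),'slant',np.degrees(np.arcsin(d[2])).round(1),'yaw',np.degrees(np.arctan2(d[1],d[0])).round(1))
H=lambda x,y:np.array((280+x/2.2-.3,60+y/2.2-.3));C=[]
for n,q,p in zip(['hL','tL','tR','hR'],[(432,183),(533,407),(183,503),(118,280)],[(419,119),(411,243),(238,243),(229,119)]):
    x,e=tri([ray(c3,H(*q)),ray(c6,p)]);C.append(x);print(n,x.round(1),np.round(e,1))
for i,j in((0,1),(3,2)):
    d=C[j]-C[i];print(np.degrees(np.arctan2(d[2],np.hypot(*d[:2]))).round(1),np.linalg.norm(d).round(1))
x,e=tri([ray(c3,(420.7,208)),ray(c2,(279.8,283.7)),ray(c6,(322.5,182))]);print('land',x.round(1),np.round(e,1))
```

```text
[ 42  34  37  37  39  33  38  31  18 118 245 252 250 251 252 228 127 142
  91  96 108 107 106 108 109 106 106 104 102 107  91  85 112 105]
[120 125 127 117 120 118 119 121 115 104 101 114 119 182 249 254 250 253
 251   8  29  46  51  50  47  47  73  84]
line [9.29796466e-02 2.20577146e+02] 85
line [-7.24635993e-02  4.22064182e+02] 101
slope dir [0.831 0.049 0.554] slant 33.6 yaw 3.3
hL [567.4 197.2 103.1] [0.8 0.8]
tL [687.3 205.7 180.1] [2. 2.]
tR [6.984e+02 4.000e-01 1.802e+02] [0.3 0.3]
hR [580.8  -5.5  96.4] [0.9 0.9]
32.6 142.8
35.4 144.5
land [622.7  98.9 145.9] [0.2 0.7 0.8]
```

The vanishing point gives a slant of 33.6°, so I'll add 0.05 rad and recentre on the land (622.7,98.9,145.7).

```bash
python3 -m jog '[[[0,-0.025,0],[0.003,0,0],-1],[[0,-0.025,0],[0.003,0,0],-1],[[0,0,0],[0,0,0],-1],[[0,0,0],[0,0,0],-1],[[0,0,0],[0,0,0],-1]]'|sed -n '1,4p'; python3 d.py 541.3 94.9 267.2 0.05 0.59;python3 f.py
```

```text
clock: 17.2
eef_pos: [529.8, 94.3, 289.8]
tcp_rot: [3.141, 0.591, -3.096]
contact_force: [0.2, 0.5, -1.6]
shift [ 3.   0.  25.2] turn [-0.0025  0.0005 -0.004 ] pos [529.8  94.3 289.8] F [ 0.19  0.5  -1.58] t 17.2
t 17.2 press 0.09 tip [611.3  98.1 168.1] F [-0.   0.5  0.1]
```

```bash
python3 -m jog '[[[0,0,0],[0.0015,0,0.007],-1],[[0,0,0],[0.0015,0,0.007],-1],[[0,0,0],[0,0,0.003],-1],[[0,0,0],[0,0,0],-1],[[0,0,0],[0,0,0],-1],[[0,0,0],[0,0,0],-1]]' >/dev/null; python3 f.py; for i in 1; do python3 -m jog '[[[0,0,0],[0,0,0.0025],-1],[[0,0,0],[0,0,0],-1],[[0,0,0],[0,0,0],-1]]'>/dev/null;python3 f.py; python3 -m jog '[[[0,0,0],[0,0,0.0025],-1],[[0,0,0],[0,0,0],-1],[[0,0,0],[0,0,0],-1]]'>/dev/null;python3 f.py; done; python3 d.py 541.3 94.9 267.2 0.05 0.59
```

```text
t 17.8 press -0.06 tip [617.9  98.2 151.8] F [ 0.1 -0.5 -0. ]
t 18.1 press 0.4 tip [619.1  98.3 149.6] F [-0.8  0.8 -0. ]
t 18.4 press -0.71 tip [620.5  98.3 147.4] F [ 0.6  0.2 -0.4]
shift [-0.8  0.1  2.8] turn [-0.0027 -0.0002 -0.0039] pos [539.1  94.7 269.1] F [ 0.84  0.2  -2.12] t 18.4
```

```bash
python3 -m jog '[[[0,0,0],[-0.0005,0,0.0025],-1],[[0,0,0],[0,0,0],-1],[[0,0,0],[0,0,0],-1]]'>/dev/null;python3 f.py; python3 -m jog '[[[0,0,0],[0,0,0.002],-1],[[0,0,0],[0,0,0],-1],[[0,0,0],[0,0,0],-1]]'>/dev/null;python3 f.py;python3 -m jog '[[[0,0,0],[0,0,0.0015],-1],[[0,0,0],[0,0,0],-1],[[0,0,0],[0,0,0],-1]]'>/dev/null;python3 f.py
```

```text
t 18.7 press 0.34 tip [622.3  98.4 145.6] F [-0.3 -0.2  0.2]
t 19.0 press 0.03 tip [623.5  98.5 144.1] F [-0.2 -0.3 -0.1]
t 19.3 press 1.51 tip [624.4  98.5 142.9] F [-1.5  0.5  0.8]
```

```bash
python3 -m jog '[[[0,0,0],[0,0,0.0015],-1],[[0,0,0],[0,0,0],-1],[[0,0,0],[0,0,0],-1],[[0,0,0],[0,0,0],-1]]'>/dev/null;python3 f.py; python3 -m jog '[[[0,0,0],[0,0,0.0015],-1],[[0,0,0],[0,0,0],-1],[[0,0,0],[0,0,0],-1],[[0,0,0],[0,0,0],-1]]'>/dev/null;python3 f.py
```

```text
t 19.7 press 3.11 tip [625.2  98.6 141.7] F [-1.9 -0.4  2.4]
t 20.1 press 5.08 tip [626.   98.6 140.4] F [-3.2 -0.   4. ]
```

```bash
python3 -m jog '[[[0,0,0],[0,0,0],-1],[[0,0,0],[0,0,0],-1],[[0,0,0],[0,0,0],-1],[[0,0,0],[0,0,0],-1],[[0,0,0],[0,0,0],-1]]'>/dev/null;python3 f.py; python3 -m jog '[[[0,0,0],[0,0,0],-1],[[0,0,0],[0,0,0],-1],[[0,0,0],[0,0,0],-1],[[0,0,0],[0,0,0],-1],[[0,0,0],[0,0,0],-1]]'>/dev/null;python3 f.py
python3 -m jog '[[[0,0,0],[0,0,-0.01],-1],[[0,0,0],[0,0,-0.025],-1],[[0,0,0],[0,0,-0.03],-1],[[0,0,0],[0,0,-0.02],-1],[[0,0.1,0],[0,0,0],-1],[[0,0.12,0],[0,0,0],-1],[[0,0.12,0],[0,0,0],-1],[[0,0.12,0],[0,0,0],-1],[[0,0.13,0],[0,0,0],-1],[[0,0,0],[0,0,0],-1],[[0,0,0],[0,0,0],-1]]'; python3 d.py 485.3 384 292 -0.204
```

```text
t 20.6 press 5.1 tip [626.   98.6 140.4] F [-2.8 -1.2  4.2]
t 21.1 press 4.16 tip [626.   98.6 140.4] F [-1.5 -1.2  4. ]
clock: 22.2
eef_pos: [497.4, 92.8, 332.1]
tcp_rot: [-3.142, 0.001, -3.097]
contact_force: [-0.3, -0.0, -1.6]
opening: 0.273
grasp_force: 60.0
shift [ -0.9 291.5  40.1] turn [1.000e-04 1.100e-03 2.491e-01] pos [497.4  92.8 332.1] F [-0.3  -0.   -1.64] t 22.2
```

Lid land done, with 4–5 N held for about 1.4 s. Back over the stand.

```bash
python3 -m jog '[[[0,0,0],[0,0.025,0],-1],[[0,0,0],[0,0.045,0.005],-1],[[0,0,0],[0,0.045,0.005],-1],[[0,0,0],[0,0.045,0.005],-1],[[0,0,0],[0,0.045,0.005],-1],[[0,0,0],[0,0.045,0.005],-1],[[0,0,0],[-0.001,0.04,0.005],-1],[[0,0,0.12],[0,0,0],-1],[[0,0,0.129],[0,0,0],-1],[[0,0,0],[0,0,0],-1],[[0,0,0],[0,0,0],-1],[[0,0,0],[0,0,0],-1]]'; python3 d.py 485.4 384.2 292 -0.204;python3 shot.py w7
python3 - <<'E'
from h import *;import pickle
s=pickle.load(open('pics/w7.pkl','rb'));c=cam('wrist',s)
print('mouth proj',[proj(c,p).round(1).tolist() for p in[(485.4,384.2,123),(485.4,384.2,10)]])
print('top handle',[onz(cam('wrist',pickle.load(open('pics/w4.pkl','rb'))),(322,226),180).round(1)])
E
```

```text
clock: 23.4
eef_pos: [485.0, 382.1, 303.2]
tcp_rot: [3.141, 0.001, 2.94]
contact_force: [0.4, 0.7, -1.0]
opening: 0.267
grasp_force: 60.2
shift [-0.   2.1 11.2] turn [0.0009 0.0009 0.0028] pos [485.  382.1 303.2] F [ 0.35  0.74 -1.04] t 23.4
23.4 [485.  382.1 303.2] [3.141e+00 1.000e-03 2.940e+00] [-0.003  0.007 -0.007  0.001  0.005  0.013]
mouth proj [[323.8, 177.7], [323.4, 158.8]]
top handle [array([485.9, 383.3, 180. ])]
```

The pose matches the pick pose but for 2 mm. Correct that and lower in stages, watching the force.

```bash
python3 -m jog '[[[0,0,-0.002],[0,0.002,0.01],-1],[[0,0,0],[0,0,0.02],-1],[[0,0,0],[0,0,0.02],-1],[[0,0,0],[0,0,0.02],-1],[[0,0,0],[0,0,0.02],-1],[[0,0,0],[0,0,0.01],-1],[[0,0,0],[0,0,0],-1],[[0,0,0],[0,0,0],-1],[[0,0,0],[0,0,0],-1]]'|sed -n '1,4p'; python3 d.py 485.4 384.1 161.8 -0.204
```

```text
clock: 24.35
eef_pos: [486.2, 384.9, 203.8]
tcp_rot: [3.14, 0.001, 2.94]
contact_force: [-0.4, 0.1, -1.6]
shift [ 0.7 -1.  42. ] turn [0.0014 0.0012 0.0023] pos [486.2 384.9 203.8] F [-0.38  0.11 -1.57] t 24.35
```

```bash
python3 -m jog '[[[0,0,0],[0.0005,-0.001,0.005],-1],[[0,0,0],[0,0,0.01],-1],[[0,0,0],[0,0,0.01],-1],[[0,0,0],[0,0,0.01],-1],[[0,0,0],[0,0,0],-1],[[0,0,0],[0,0,0],-1],[[0,0,0],[0,0,0],-1]]'|sed -n '1,4p'; python3 d.py 485.4 384.1 161.8 -0.204
```

```text
clock: 25.05
eef_pos: [485.2, 383.8, 167.9]
tcp_rot: [3.141, 0.0, 2.94]
contact_force: [-0.7, 0.2, -2.0]
shift [-0.2  0.4  6.1] turn [0.0004 0.0003 0.0022] pos [485.2 383.8 167.9] F [-0.69  0.2  -2.04] t 25.05
```

```bash
python3 -m jog '[[[0,0,0],[0,0,0.003],-1],[[0,0,0],[0,0,0.0025],-1],[[0,0,0],[0,0,0],-1],[[0,0,0],[0,0,0],-1]]'|sed -n '2p;4p'; python3 -m jog '[[[0,0,0],[0,0,0],0],[[0,0,0],[0,0,0],1],[[0,0,0],[0,0,0],1],[[0,0,0],[0,0,0],1],[[0,0,0],[0,0,0],1],[[0,0,0],[0,0,0],1],[[0,0,0],[0,0,0],1]]'
```

```text
eef_pos: [484.9, 383.5, 162.1]
contact_force: [-0.8, 0.3, -2.7]
clock: 26.15
eef_pos: [484.9, 383.6, 162.2]
tcp_rot: [3.142, 0.0, 2.94]
contact_force: [0.2, -1.3, -0.3]
opening: 1.002
grasp_force: 0.0
```

Released. Retract straight up, then check numerically that the probe stands in the stand.

```bash
python3 -m jog '[[[0,0,0],[0,0,-0.01],1],[[0,0,0],[0,0,-0.025],1],[[0,0,0],[0,0,-0.03],1],[[0,0,0],[0.01,0,-0.03],1],[[0,0,0],[0.01,0,0],1],[[0,0,0],[0,0,0],1],[[0,0,0],[0,0,0],1],[[0,0,0],[0,0,0],1]]'|sed -n '1,4p'; python3 shot.py w8
python3 - <<'E'
from h import *;import pickle
c4=cam('wrist',pickle.load(open('pics/w4.pkl','rb')));c8=cam('wrist',pickle.load(open('pics/w8.pkl','rb')))
H,_=cv2.Rodrigues(np.zeros(3))
a=cv2.imread('pics/w4.png',0);b=cv2.imread('pics/w8.png',0)
# handle-top template from before the pick, matched in the new view, vs. where it should be
X=np.array([485.9,383.3,180]);u=proj(c4,X).round().astype(int);v=proj(c8,X)
t=a[u[1]-22:u[1]+18,u[0]-20:u[0]+21];m=cv2.matchTemplate(b,t,cv2.TM_CCOEFF_NORMED);_,s,_,l=cv2.minMaxLoc(m)
f=np.array([l[0]+20,l[1]+22]);print('expected',v.round(1),'found',f,'score',round(s,2),'at z180',onz(c8,f,180).round(1))
cv2.imwrite('pics/c8.png',np.hstack([cv2.resize(cv2.imread('pics/w8.png')[100:280,240:420],None,fx=2,fy=2),cv2.resize(cv2.imread('pics/w4.png')[100:280,240:420],None,fx=2,fy=2)]))
E
```

```text
clock: 26.95
eef_pos: [465.1, 387.2, 256.1]
tcp_rot: [-3.14, -0.001, 2.94]
contact_force: [-0.5, 0.3, -0.8]
26.95 [465.1 387.2 256.1] [-3.14e+00 -1.00e-03  2.94e+00] [-0.004  0.006 -0.003  0.     0.001  0.   ]
expected [322.6 235.4] found [323 235] score 0.79 at z180 [485.6 383.7 180. ]
```

The handle top sits within 0.5 mm of where it stood before the pick, and the gripper is clear. Handing in.

```bash
python3 -c "
from rig import r
print(r.sign_off())"
```

```text
the job is handed in; nothing more can be done
None
```

I pressed all three lands in order at about 5 N, put the probe back upright in its stand, and handed the job in at about 27 s; the hand-in gave no verdict.

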